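# Crack open the dry box and hold the lid ajar

### The job

Swing both orange latch levers on the dry box a quarter turn open, then pull the lid up by its black handle until the sticky rubber seal lets go, without letting the lid fly up. Finish while still holding the lid with the gripper, standing still, its front edge about 3 cm above where it lay when shut and no wider, so that the dry air stays in; the program ends in that hold. Leave the other things on the bench where they are.

Things in the scene. Friction and masses are not known exactly. Their poses are not given: they have to be found in the camera images.
- drybox: Dry-storage box for moisture-sensitive parts, fixed to the bench: light grey, 220 (x) x 300 (y) x 117 mm with its blue lid shut. Origin: centre of its underside. Its -x side is the front (towards the robot, with a round hygrometer), +x the back with the hinges, +y its left; turned by up to about 0.35 rad.
- lid (a joint): Lid's angle about its back hinge: 0 shut, grows opening (rad, to 1.7). Front edge 222 mm from the hinge: 0.135 rad = 30 mm there. Lid 220x300x18 mm, 0.34-0.55 kg. Cannot rise while a latch is shut. Then the seal still holds: about 13-15 N up at the handle (3 N of it weight) starts it; the pull fades over the first 9 mm of rise, leaving the weight. No stay: let go, it falls shut.
- lid_handle (a point): Middle of the grip bar of the black bow handle on the lid: round bar 12 mm thick, 92 mm long along the box's y, its centre 40 mm above the lid's top (157 mm above the bench when shut), 195 mm in front of the hinge line and 58 mm above it. The bar stands on a post at each end; the 34 mm under the bar is open. Moves with the lid.
- lid_hinge (a point): Middle of the hinge line: runs along the box's y at the back, 99 mm above the bench. The lid turns about it.
- lid_edge (a point): Middle of the lid's lower front edge, 222 mm in front of the hinge line, 99 mm above the bench when shut. Moves with the lid.
- latch_left (a joint): Orange lever of the left (+y) latch on the lid, turning about an upright axis: 0 closed, lying along the front edge, pointing to the box's left (+y); pi/2 (stop) open, pointing to the back (+x): opens clockwise from above. Pawl is clear from about 1.2 rad. Starts at 0 to 0.2. About 3 N at its end turns it; it stays where left.
- latch_left_axis (a point): On the axis of the left latch, 73 mm in front of the box's centre and 85 mm to its left, at the lever's mid height, 21 mm above the lid's top (138 mm above the bench with the lid shut). Hub of 13 mm radius.
- latch_left_tip (a point): End of the left lever, 60 mm from its axis, at mid height. The lever is 14 mm wide and 14 mm high, its underside 14 mm above the lid's top.
- latch_right (a joint): The same for the right (-y) latch, mirrored: 0 closed, the lever pointing to the box's right (-y); pi/2 open, pointing to the back (+x). It opens anticlockwise seen from above. Starts between 0 and 0.2; clear from about 1.2 rad.
- latch_right_axis (a point): On the axis of the right latch, 73 mm in front of the box's centre and 85 mm to its right, at the lever's mid height, 21 mm above the lid's top.
- latch_right_tip (a point): End of the right lever, 60 mm from its axis, at mid height; measures as on the left.
- reel: Reel of solder with red flanges, standing on its end, 62 mm across, 54 mm high. Origin: centre of its underside. To be left alone.
- tester: Silver cable tester, 105 (x) x 150 (y) x 46 mm, sockets and red lamps on top. Origin: centre of its underside. To be left alone.
- ironstand: Soldering iron stand: black base 130 (x) x 85 (y) x 18 mm with a yellow sponge at its -x end and a wire coil in which a yellow iron leans to +x, its top about 0.21 m above the bench and 0.12 m from the origin. Origin: centre of its underside. To be left alone.
- knife: Grey utility knife lying flat, 150 x 26 x 22 mm with a 28 mm blade out at its +x end. Origin: centre of its underside. To be left alone.

How it is judged:
On the way, in this order (a step that is already met when the one before it is completed fails the run):
1. both latch levers are swung open, the lid still shut (value of joint each of latch_left, latch_right above 1.25 rad and value of joint lid below 0.02 rad), for 0.1 s.
2. the lid is pulled free of the seal by its handle (value of joint lid above 0.07 rad and contact force between any of lid_c1, lid_c2, lid_c3 and the fingers above 1 N), for 0.2 s.
At the end, for the whole second after the job is handed in: The lid is held still by the fingers on its handle, 0.09 to 0.205 rad open (front edge 20 to 45 mm up), with both latch levers open (beyond 1.25 rad), no other thing propping it, and the reel, tester, iron stand and knife within 30 mm of their starts (value of joint lid between 0.09 and 0.205 rad and velocity of joint lid between -0.1 and 0.1 rad/s and contact force between any of lid_c1, lid_c2, lid_c3 and the fingers above 1 N and value of joint each of latch_left, latch_right above 1.25 rad and contact force between drybox and reel below 0.1 N and contact force between drybox and tester below 0.1 N and contact force between drybox and ironstand below 0.1 N and contact force between drybox and knife below 0.1 N and distance of each of reel, tester, ironstand, knife from where it was at the start of the episode below 0.03 m); the arm keeps its last pose, push and grip.
It fails at once if the lid flies or is pulled open beyond 0.3 rad (66 mm at the front edge) (value of joint lid above 0.3 rad).
It fails at once if a bystander is shoved more than 30 mm (distance of any of reel, tester, ironstand, knife from where it was at the start of the episode above 0.03 m).
It also fails if it takes over 54 s, if anything falls off the work surface, if the arm or the gripper's body presses on something with over 40 N, if the wrist force passes 120 N, or if a joint passes its speed limit or range.

### The arm

A 6-joint arm with a two-finger parallel gripper is mounted at the origin on the work surface. World frame = base frame: x ahead of the robot, y to its left, z up, the work surface at z = 0. Lengths are in m, angles in rad, forces in N, time in s.
With the tool pointing down it reaches from about 0.35 to 0.775 m from the base axis. Payload 7.3 kg.
Tool frame: the origin (TCP) lies on the mounting face of the last link; the fingertips stand 178 mm ahead of it and the grasp point (between the pads) lies 159 mm ahead of it (ctrl.tip_extent is the distance from the TCP to the fingertips, in m); x points along the fingers, y is the direction in which the jaws open and shut, and the axes are right-handed (so a half turn about x gives the same grasp; the last joint's range is limited). The gripper opens to 92 mm and grips with 3 to 60 N. Pads are 19 mm wide; open, the fingers measure 130 mm over their backs; the gripper's body (75 mm by 190 mm) begins 47 mm behind the grasp point.
Start: joints at [0.972, 0.342, 1.524, -0, 1.275, -0.146], TCP at [0.23, 0.472, 0.405] pointing down, gripper open.
Joint ranges: [-2.53, 2.53], [-0.77, 2.02], [0.04, 2.7], [-1, 4.14], [0.28, 2.66], [-3.11, 3.11]. Speed limits (rad/s): [2.57, 2.57, 3.14, 3.14, 3.14, 3.14].

### API

Orientations are given as a unit quaternion [w, x, y, z].
In Python, from station import sense, snapshot, calibration, job_done, boxes_of, ctrl gives the robot as it stands. The module is installed in compiled form; this text tells all that it offers.
- The arm moves only by the tool step_arm, never from a script. Its argument "motion" is a list of rows, each a list of 7 numbers: the turn, a rotation vector about the tool's x, y, z in rad, then the shift along the tool's x, y, z in mm, then the opening, from 0 (shut) to 1 (fully open). A call has 1 to 20 rows; each row shifts and turns the commanded pose from where the row before left it, along the tool's axes as they then stand; what a row does not reach is not made up. A row lasts 1/8 s, in which the tool goes at most 62.5 mm and 10.7 degrees, less where a joint would pass 70% of its speed; a pose out of reach is approached as far as the arm can. A call with a gripper value outside its range is refused whole. The fingers move at their own pace and stop on an object; "grip_force" is the grip in N (left out, the last holds). Time passes only in rows, so rows that do not move let the fingers close. It gives the time, the measured TCP pose, the force and the opening at its end, in the units of the state.
- sense(): the state, without advancing time (a new reading comes with each control period).
- snapshot(name): name is "scene" or "top" or "wrist"; returns the picture (400x640x3 uint8, blue, green, red); there is no depth.
- calibration(name): a dict with "mtx" (3x3 intrinsics, pixels), "eye" and "rotation" of the camera in the world. Camera axes: x right, y down, z forward; pixel columns grow to the right and rows downward; lengths in m; the calibration is good to about 2 mm. A picture is of the moment at which its call begins: read the wrist's pose just before it. calibration takes no time and is no camera call; for the wrist camera it gives the pose at the moment of the call.
- job_done(): hands the job in, once; it reports no verdict.
Trained networks look in the newest picture that a camera, given by its name, has taken for a name from the list of things; names that differ only in an ending like _2 or _b are one class to them, and where a whole thing is asked for, a point or a joint stands for the part that bears it (a point fixed in the world has none). Each returns a list of dicts, best first, with "conf" (0 to 1); they miss things now and then, are a little off and sometimes report something else, mostly with a low value. They report only what shows in the picture. A call takes as long as a camera call.
- boxes_of(camera, thing): "rect" ([centre column, centre row, width, height] in pixels, round what is visible of it).
The state is a dict: "t": time; "joint_positions": joint angles; "qd": joint speeds; "joint_torque": joint torques, N m; "ee_pos": TCP position; "eef_rot": TCP orientation; "ft_force": force on the tool from outside, world axes, zero at the start; "torque": the same for the moment, N m; "finger_gap": finger opening in m.
Only numpy, scipy, OpenCV 4.12 (cv2) and the standard library are available. Lean on these libraries where they do the work, as an engineer would, in place of code of your own. Each camera call takes 0.05 s, during which the arm holds its last target.

## Working session

There is one attempt and no reset: what is moved stays moved. The work goes in short steps, Python scripts to look and compute and a tool call to move; the robot and the scene stay as the last step left them, time stands still between calls to the robot, and variables do not carry over. Pictures are saved under pics/ and viewed, and the job is handed in when it is done.

Besides the shell and the picture viewer there is one more tool, called after ">>>" as name([rows], argument=value, ...), one row to a line, values as JSON. step_arm: Moves the arm, as the interface text tells. Its arguments: {"type":"object","properties":{"motion":{"type":"array","items":{"type":"array","items":{"type":"number"}}},"grip_force":{"type":"number"}},"required":["motion"]}

```bash
mkdir -p pics
cat > a.py <<'E'
from station import *
import cv2,numpy as np
s=sense();print({k:np.round(v,3) for k,v in s.items()})
for n in("scene","top","wrist"):
    im=snapshot(n);cv2.imwrite(f"pics/{n}0.png",im)
    c=calibration(n);print(n,np.round(c['mtx'],1).tolist(),np.round(c['eye'],3),np.round(c['rotation'],3).tolist())
    for t in("drybox","lid_handle","latch_left","latch_right","reel","tester","ironstand","knife"):
        for d in boxes_of(n,t)[:2]: print(t,d)
E
python3 a.py
```

```text
{'t': np.float64(0.0), 'joint_positions': array([ 0.972,  0.343,  1.525, -0.   ,  1.275, -0.146]), 'qd': array([-0.001, -0.001, -0.   ,  0.001,  0.001, -0.001]), 'joint_torque': array([ 1.0000e-03, -4.3124e+01, -2.4422e+01,  7.2000e-02,  5.6000e-02,
       -0.0000e+00]), 'ee_pos': array([0.23 , 0.472, 0.404]), 'eef_rot': array([ 0.689,  0.158,  0.689, -0.159]), 'ft_force': array([-0.332, -0.088,  0.501]), 'torque': array([ 0.019,  0.044, -0.052]), 'finger_gap': np.float64(0.092)}
scene [[436.0, 0.0, 318.2], [0.0, 436.0, 199.0], [0.0, 0.0, 1.0]] [ 1.325 -0.932  0.914] [-0.449, 0.822, 0.311, -0.157]
drybox {'rect': [347.6, 220.1, 100.1, 96.1], 'conf': 0.94}
lid_handle {'rect': [347.8, 205.7, 97.7, 68.6], 'conf': 0.83}
latch_left {'rect': [346.0, 208.2, 96.7, 65.1], 'conf': 0.74}
latch_left {'rect': [343.4, 184.2, 17.8, 21.1], 'conf': 0.59}
reel {'rect': [169.3, 273.4, 28.4, 28.5], 'conf': 0.67}
reel {'rect': [346.5, 207.1, 95.7, 68.9], 'conf': 0.18}
tester {'rect': [360.5, 160.8, 31.8, 26.9], 'conf': 0.78}
tester {'rect': [344.0, 209.1, 94.7, 68.9], 'conf': 0.16}
ironstand {'rect': [40
[... 276 characters left out ...]
dle {'rect': [305.3, 165.3, 124.2, 102.6], 'conf': 0.87}
latch_left {'rect': [276.7, 197.2, 30.6, 14.4], 'conf': 0.64}
latch_right {'rect': [349.7, 181.2, 29.2, 16.5], 'conf': 0.6}
reel {'rect': [489.9, 242.3, 27.9, 19.6], 'conf': 0.92}
tester {'rect': [167.4, 257.6, 61.4, 52.1], 'conf': 0.67}
tester {'rect': [276.5, 197.6, 29.3, 11.9], 'conf': 0.23}
ironstand {'rect': [162.7, 178.9, 37.0, 76.1], 'conf': 0.8}
knife {'rect': [481.6, 175.7, 47.0, 47.5], 'conf': 0.81}
knife {'rect': [278.6, 197.4, 33.3, 14.9], 'conf': 0.18}
wrist [[324.9, 0.0, 323.0], [0.0, 324.9, 192.7], [0.0, 0.0, 1.0]] [0.165 0.504 0.385] [0.114, 0.84, 0.525, 0.072]
tester {'rect': [365.9, 258.8, 122.8, 119.4], 'conf': 0.93}
```

Run:
```python
import cv2
t=cv2.imread('pics/top0.png');cv2.imwrite('pics/topc.png',cv2.resize(t[90:240,210:410],None,fx=4,fy=4,interpolation=cv2.INTER_CUBIC))
```

```text
(no output)
```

View pics/top0.png

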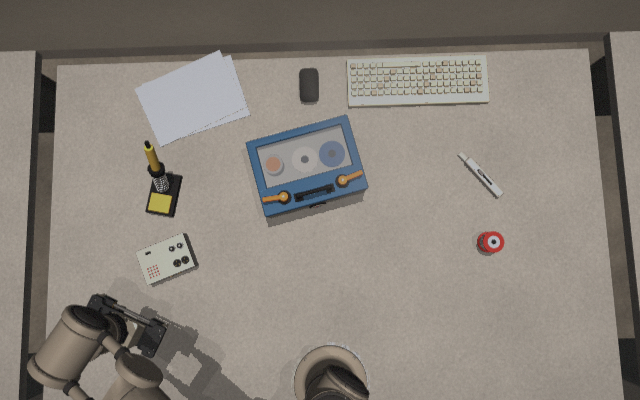

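View pics/topc.png

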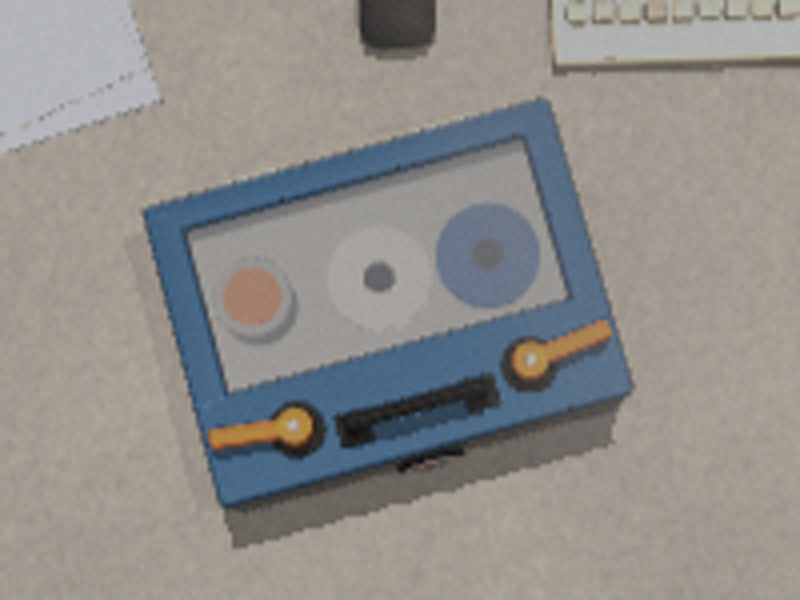

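View pics/scene0.png

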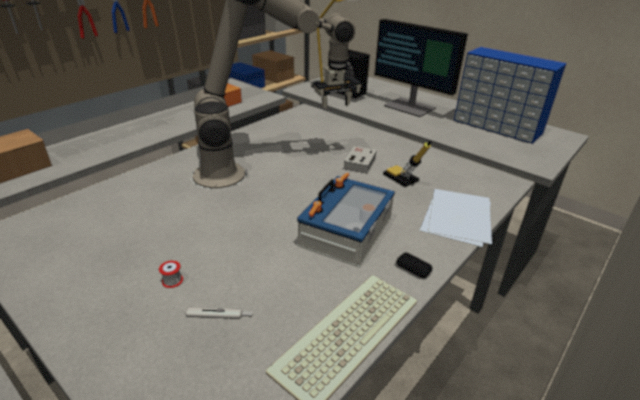

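```bash
cat > h.py <<'E'
from station import *
import cv2,numpy as np
from scipy.spatial.transform import Rotation as R
from scipy.optimize import least_squares
def rot(q): return R.from_quat([q[1],q[2],q[3],q[0]])
def proj(c,P):
    v=rot(c['rotation']).inv().apply(np.atleast_2d(P)-c['eye']); p=v@c['mtx'].T; return p[:,:2]/p[:,2:]
def ray(c,px,z):
    d=rot(c['rotation']).apply(np.linalg.inv(c['mtx'])@np.array([px[0],px[1],1.])); e=np.array(c['eye']); return e+d*(z-e[2])/d[2]
def b2w(b,P):
    P=np.atleast_2d(P).astype(float); c,s=np.cos(b[2]),np.sin(b[2])
    return np.c_[b[0]+c*P[:,0]-s*P[:,1], b[1]+s*P[:,0]+c*P[:,1],P[:,2]]
E
python3 - <<'E'
from h import *
c=calibration('top')
px=np.array([(148,210),(545,100),(632,390),(222,505),(296,425),(532,358),(340,418),(492,380)])/4+[210,90]-.4
P=np.array([[.11,.15,.117],[.11,-.15,.117],[-.11,-.15,.117],[-.11,.15,.117],[-.073,.085,.147],[-.073,-.085,.147],[-.085,.046,.163],[-.085,-.046,.163]])
f=lambda b:(proj(c,b2w(b,P))-px)[:6].ravel()
r=least_squares(f,[.5,0,.2]);b=r.x;print(np.round(b,4));print(np.round((proj(c,b2w(b,P))-px),2).tolist())
np.save('b.npy',b)
tips=[ray(c,np.array(p)/4+[210,90]-.4,.145) for p in((210,438),(610,328))]
ax=b2w(b,P[4:6])
for t,a in zip(tips,ax):
    d=t-a;print(np.round(t,3),np.round(a,3),np.hypot(*d[:2]),np.degrees(np.arctan2(d[1],d[0])-b[2]))
print(b2w(b,[[-.085,0,.157],[.11,0,.099]]))
E
```

```text
[0.6289 0.0491 0.245 ]
[[-0.89, -0.09], [0.6, -0.44], [0.41, 0.1], [0.22, 0.06], [-0.36, 0.06], [0.01, 0.25], [3.09, 1.54], [-2.34, 1.95]]
[0.531 0.173 0.145] [0.537 0.114 0.147] 0.05912586692436341 82.68051882862059
[ 0.599 -0.106  0.145] [ 0.579 -0.051  0.147] 0.05838939516940731 -83.6320990894379
[[0.54639124 0.02851514 0.157     ]
 [0.73556971 0.07580689 0.099     ]]
```

```bash
cat >> h.py <<'E'
def plan(p,yaw,tilt=0):
    "rows remaining: target TCP p, tool y at world yaw, tilt about tool z"
    s=sense();C=rot(s['eef_rot']);c,n=np.cos(yaw),np.sin(yaw)
    T=R.from_matrix(np.array([[0,0,-1],[c,n,0],[n,-c,0]]).T)*R.from_rotvec([0,0,tilt])
    rv=(C.inv()*T).as_rotvec(); 
    print('now',np.round(s['ee_pos'],4),'rv',np.round(rv,3),'deg',np.round(np.degrees(np.linalg.norm(rv)),1),'shift in cur tool',np.round(1e3*C.inv().apply(np.array(p)-s['ee_pos']),1),'shift in target tool',np.round(1e3*T.inv().apply(np.array(p)-s['ee_pos']),1))
E
python3 - <<'E'
from h import *
b=np.load('b.npy');s=sense();print(np.round(rot(s['eef_rot']).as_matrix(),3))
t=b2w(b,[[-.10,0,.36]])[0];print(t)
for k in(0,np.pi): plan(t,b[2]+k)
for n in('wrist',):
  c=calibration(n);print(rot(s['eef_rot']).inv().apply(c['eye']-s['ee_pos']),np.round((rot(s['eef_rot']).inv()*rot(c['rotation'])).as_matrix(),3))
E
```

```text
[[ 0.     0.437  0.899]
 [ 0.     0.899 -0.437]
 [-1.     0.     0.   ]]
[0.53183905 0.02487732 0.36      ]
now [0.2297 0.4721 0.4047] rv [ 0.873 -0.    -0.   ] deg 50.0 shift in cur tool [  44.7 -270.   467.4] shift in target tool [ 44.7 184.7 507.2]
now [0.2297 0.4721 0.4047] rv [-2.269  0.    -0.   ] deg 130.0 shift in cur tool [  44.7 -270.   467.4] shift in target tool [  44.7 -184.7 -507.2]
[ 0.0198339  -0.0001467  -0.07214544] [[-0.001 -0.266  0.964]
 [ 1.    -0.     0.001]
 [ 0.     0.964  0.266]]
```

>>> step_arm([
  [0,0,0,-1.5,-27,46.7,0],
  [0,0,0,-1.5,-27,46.7,0],
  [0,0,0,-1.5,-27,46.7,0],
  [0,0,0,-1.5,-27,46.7,0],
  [0,0,0,-1.5,-27,46.7,0],
  [0,0,0,-1.5,-27,46.7,0],
  [0,0,0,-1.5,-27,46.7,0],
  [0,0,0,-1.5,-27,46.7,0],
  [0,0,0,-1.5,-27,46.7,0],
  [0,0,0,-1.5,-27,46.7,0],
  [0.175,0,0,0,0,0,0],
  [0.175,0,0,0,0,0,0],
  [0.175,0,0,0,0,0,0],
  [0.175,0,0,0,0,0,0],
  [0.173,0,0,0,0,0,0],
  [0,0,0,0,0,0,0],
])

```text
t: 3.35
ee_pos: [0.5315, 0.025, 0.4197]
eef_rot: [0.558, 0.435, 0.558, -0.435]
ft_force: [-0.8, 0.5, -0.3]
finger_gap: 0.0003
```

Run:
```python
from h import *
b=np.load('b.npy')
im=snapshot('wrist');c=calibration('wrist');cv2.imwrite('pics/w1r.png',im)
P=b2w(b,[[.11,.15,.117],[.11,-.15,.117],[-.11,-.15,.117],[-.11,.15,.117],[-.073,.085,.145],[-.073,-.085,.145],[-.085,.046,.163],[-.085,-.046,.163]])
q=proj(c,P);print(np.round(q,1).tolist())
for u in q: cv2.drawMarker(im,tuple(int(round(v)) for v in u),(0,255,0),cv2.MARKER_CROSS,10)
cv2.imwrite('pics/w1.png',im);print(sense()['t'],sense()['finger_gap'])
plan(b2w(b,[[-.1,0,.42]])[0],b[2])
```

```text
[[595.0, 0.0], [528.7, 329.3], [313.4, 328.8], [311.7, -1.1], [360.6, 85.3], [354.0, 287.4], [345.0, 140.6], [342.5, 256.4]]
3.4 0.0006647689544129276
now [0.5315 0.025  0.4197] rv [ 0.004 -0.    -0.   ] deg 0.2 shift in cur tool [-0.3  0.3  0.2] shift in target tool [-0.3  0.3  0.2]
```

View pics/w1.png

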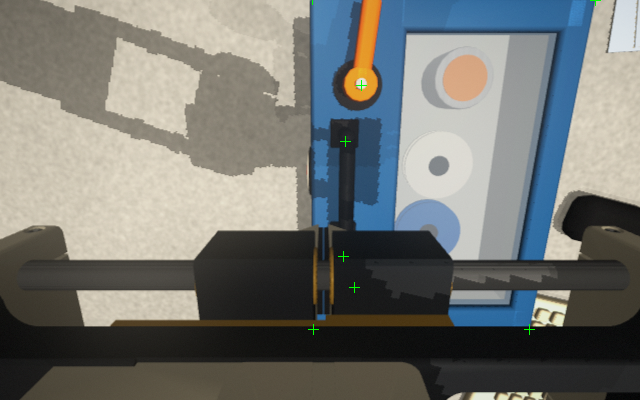

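Run:
```python
from h import *
r=38
def w(t,ex=0):
    s,c=np.sin(t),np.cos(t);d=7+19*c+9.5*s+ex
    return np.array([-73+r*s-d*c,85+r*c+d*s])
p=w(.1,10);print('start',p)
q=p
for t in np.linspace(.1,1.56,15):
    n=w(t);print(round(t,2),np.round(n,1),'tool y,z',np.round([n[0]-q[0],-(n[1]-q[1])],1));q=n
```

```text
start [-105.87571279  126.48936876]
0.1 [-95.9 125.5] tool y,z [10.  1.]
0.2 [-92.3 127.8] tool y,z [ 3.7 -2.3]
0.31 [-88.1 129.7] tool y,z [ 4.1 -1.9]
0.41 [-83.6 131.1] tool y,z [ 4.5 -1.4]
0.52 [-78.7 132. ] tool y,z [ 4.9 -0.9]
0.62 [-73.6 132.2] tool y,z [ 5.1 -0.2]
0.73 [-68.4 131.7] tool y,z [5.3 0.5]
0.83 [-63.1 130.4] tool y,z [5.3 1.2]
0.93 [-57.9 128.4] tool y,z [5.2 2. ]
1.04 [-52.9 125.7] tool y,z [5.  2.8]
1.14 [-48.2 122.2] tool y,z [4.7 3.5]
1.25 [-44. 118.] tool y,z [4.2 4.2]
1.35 [-40.4 113.2] tool y,z [3.6 4.8]
1.46 [-37.4 107.9] tool y,z [3.  5.3]
1.56 [-35.2 102.1] tool y,z [2.2 5.7]
```

>>> step_arm([
  [0.004,0,0,0,-4,-42,0],
  [0,0,0,0,-4,-42,0],
  [0,0,0,0,-2,-42,0],
  [0,0,0,40,0,0,0],
  [0,0,0,40,0,0,0],
  [0,0,0,38,0,0,0],
  [0,0,0,0,0,0,0],
])

```text
t: 4.28
ee_pos: [0.4908, 0.1448, 0.2996]
eef_rot: [0.556, 0.434, 0.559, -0.437]
ft_force: [-0.5, 0.3, 0.1]
finger_gap: 0.0002
```

Run:
```python
from h import *
b=np.load('b.npy')
im=snapshot('wrist');cv2.imwrite('pics/w2.png',im)
plan(b2w(b,[[-.106,.1265,.302]])[0],b[2])
```

```text
now [0.4916 0.1449 0.3015] rv [-0.002 -0.     0.002] deg 0.2 shift in cur tool [-0.5  4.  -0.3] shift in target tool [-0.5  4.  -0.3]
```

View pics/w2.png

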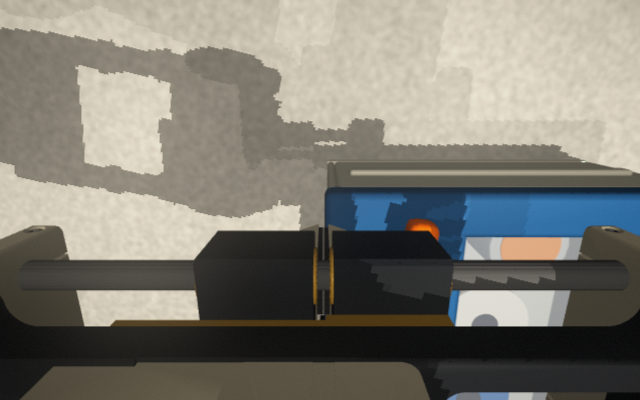

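>>> step_arm([
  [0,0,0,0,7,0,0],
  [0,0,0,0,7,0.7,0],
  [0,0,0,0,3.7,-2.3,0],
  [0,0,0,0,4.1,-1.9,0],
  [0,0,0,0,4.5,-1.4,0],
  [0,0,0,0,4.9,-0.9,0],
  [0,0,0,0,5.1,-0.2,0],
  [0,0,0,0,5.3,0.5,0],
  [0,0,0,0,5.3,1.2,0],
  [0,0,0,0,5.2,2,0],
  [0,0,0,0,5,2.8,0],
  [0,0,0,0,0,0,0],
])

```text
t: 5.82
ee_pos: [0.5477, 0.158, 0.3018]
eef_rot: [0.557, 0.437, 0.556, -0.436]
ft_force: [-2.5, 0.1, 0.2]
finger_gap: 0.0005
```

Run:
```python
from h import *
b=np.load('b.npy')
im=snapshot('top');cv2.imwrite('pics/t3.png',cv2.resize(im[60:260,180:440],None,fx=3,fy=3))
print(sense()['ft_force'])
plan(b2w(b,[[-.0529,.1257,.302]])[0],b[2])
```

```text
[-1.14533012  0.55496677 -1.20291902]
now [0.5476 0.158  0.3019] rv [-0.004  0.    -0.002] deg 0.3 shift in cur tool [-0.1 -0.5 -0.4] shift in target tool [-0.1 -0.5 -0.4]
```

View pics/t3.png

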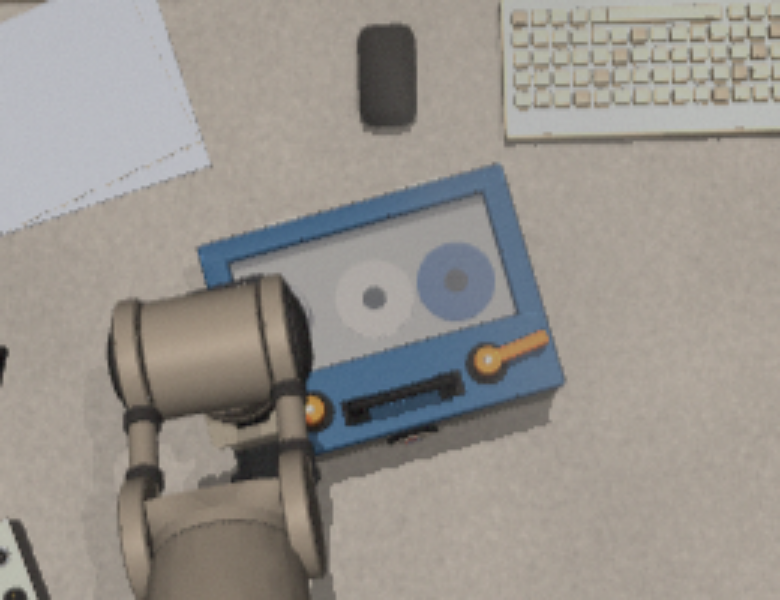

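>>> step_arm([
  [0,0,0,0,4.7,3.5,0],
  [0,0,0,0,4.2,4.2,0],
  [0,0,0,0,3.6,4.8,0],
  [0,0,0,0,3,5.3,0],
  [0,0,0,0,2.2,5.7,0],
  [0,0,0,0,0,0,0],
])

```text
t: 6.62
ee_pos: [0.5695, 0.1403, 0.3017]
eef_rot: [0.555, 0.437, 0.558, -0.436]
ft_force: [-6.6, 8.3, 1.9]
finger_gap: 0.0003
```

Run:
```python
from h import *
b=np.load('b.npy')
im=snapshot('scene');cv2.imwrite('pics/s4.png',cv2.resize(im[150:280,270:430],None,fx=4,fy=4))
print(sense()['ft_force'])
plan(b2w(b,[[-.0352,.1021,.302]])[0],b[2])
```

```text
[-6.37989046  7.4318934   0.82440847]
now [0.5695 0.1404 0.3017] rv [-0.004 -0.003  0.001] deg 0.3 shift in cur tool [-0.3  0.2  0.8] shift in target tool [-0.3  0.2  0.8]
```

View pics/s4.png

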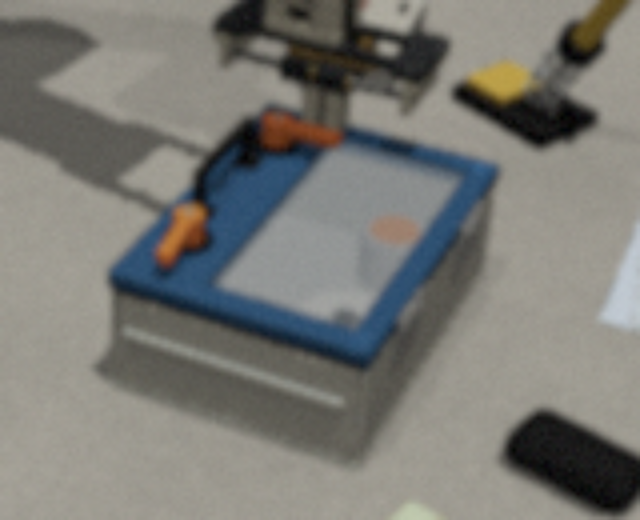

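>>> step_arm([
  [0,0,0,0,0,-12,0],
  [0,0,0,-40,0,0,0],
  [0,0,0,-40,0,0,0],
  [0,0,0,0,-14.6,48,0],
  [0,0,0,0,-14.6,48,0],
  [0,0,0,0,-14.6,48,0],
  [0,0,0,0,-14.6,48,0],
  [0.004,0.003,0,0,-14.6,48.6,0],
  [0,0,0,0,0,0,0],
])

```text
t: 7.8
ee_pos: [0.5537, -0.1035, 0.3821]
eef_rot: [0.555, 0.439, 0.554, -0.438]
ft_force: [-0.5, -0.4, 0.2]
finger_gap: 0.0001
```

Run:
```python
from h import *
b=np.load('b.npy')
im=snapshot('wrist');cv2.imwrite('pics/w5.png',im);c=calibration('wrist')
im2=snapshot('top');cv2.imwrite('pics/t5.png',cv2.resize(im2[60:260,180:440],None,fx=3,fy=3))
print(proj(c,b2w(b,[[-.073,.085,.145],[-.013,.085,.145]])))
plan(b2w(b,[[-.108,-.1265,.302]])[0],b[2])
```

```text
[[ 387.30744512 -173.37968207]
 [ 500.57423341 -174.85613253]]
now [ 0.5538 -0.1005  0.3819] rv [-0.009 -0.002 -0.001] deg 0.6 shift in cur tool [79.9  1.  -0.2] shift in target tool [79.9  1.1 -0.4]
```

View pics/w5.png

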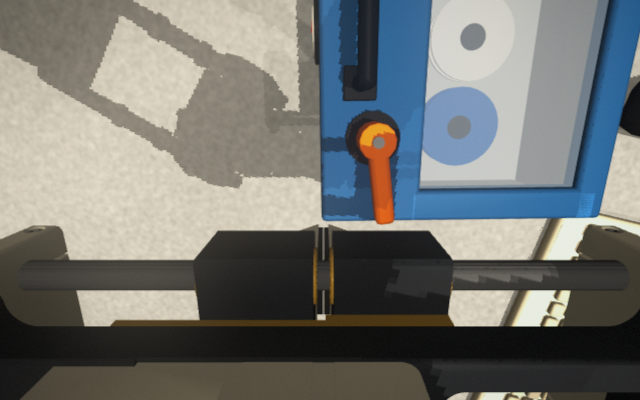

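View pics/t5.png

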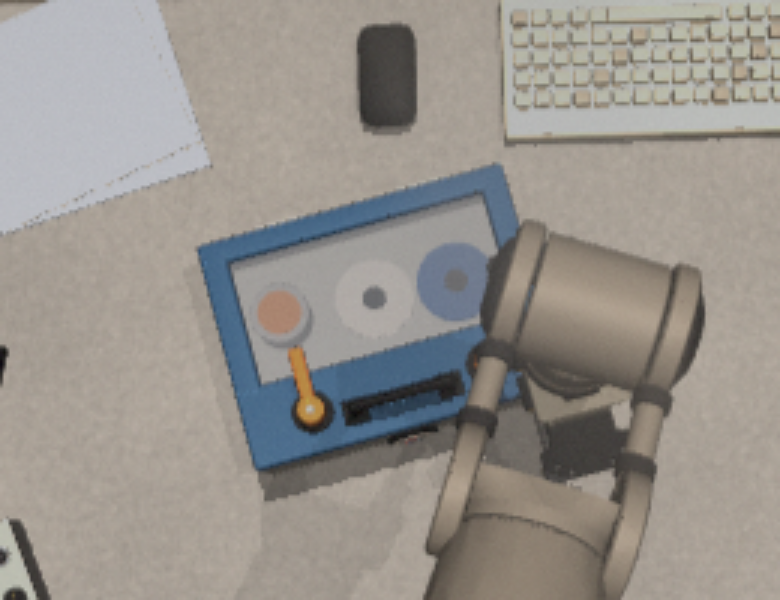

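>>> step_arm([
  [-0.009,0,0,40,0,0,0],
  [0,0,0,40,1,0,0],
  [0,0,0,0,0,0,0],
  [0,0,0,0,6,0,0],
  [0,0,0,0,6,-0.7,0],
  [0,0,0,0,3.7,2.3,0],
  [0,0,0,0,4.1,1.9,0],
  [0,0,0,0,4.5,1.4,0],
  [0,0,0,0,4.9,0.9,0],
  [0,0,0,0,5.1,0.2,0],
  [0,0,0,0,5.3,-0.5,0],
  [0,0,0,0,5.3,-1.2,0],
  [0,0,0,0,5.2,-2,0],
  [0,0,0,0,5,-2.8,0],
  [0,0,0,0,0,0,0],
])

```text
t: 9.78
ee_pos: [0.6084, -0.0852, 0.3019]
eef_rot: [0.557, 0.436, 0.558, -0.434]
ft_force: [-0.6, -1.6, 0.7]
finger_gap: 0.0006
```

Run:
```python
from h import *
b=np.load('b.npy')
print(sense()['ft_force'])
plan(b2w(b,[[-.0529,-.1257,.302]])[0],b[2])
```

```text
[-0.59619206 -1.57433233  0.70750453]
now [ 0.6084 -0.0852  0.3019] rv [ 0.001 -0.003 -0.001] deg 0.2 shift in cur tool [-0.1 -0.4  0.4] shift in target tool [-0.1 -0.4  0.4]
```

>>> step_arm([
  [0,0,0,0,4.7,-3.5,0],
  [0,0,0,0,4.2,-4.2,0],
  [0,0,0,0,3.6,-4.8,0],
  [0,0,0,0,3,-5.3,0],
  [0,0,0,0,2.2,-5.7,0],
  [0,0,0,0,0,0,0],
])

```text
t: 10.52
ee_pos: [0.6194, -0.0583, 0.3019]
eef_rot: [0.557, 0.435, 0.558, -0.434]
ft_force: [-2.1, -5.1, -0.4]
finger_gap: 0.0
```

Run:
```python
from h import *
b=np.load('b.npy')
print(sense()['ft_force'])
plan(b2w(b,[[-.0352,-.1021,.302]])[0],b[2])
```

```text
[-2.05536868 -5.08259505 -0.41056365]
now [ 0.6194 -0.0583  0.3019] rv [ 0.002 -0.002 -0.   ] deg 0.1 shift in cur tool [-0.1  0.   0.1] shift in target tool [-0.1  0.   0.1]
```

>>> step_arm([
  [0,0,0,0,0,12,0],
  [0,0,0,-49,0,0,0],
  [0,0,0,-49,0,0,0],
  [0,0,0,0,-16.6,-38,0.6],
  [0,0,0,0,-16.6,-38,0.6],
  [0,0,0,0,-16.6,-38,0.6],
  [0,0,0,0,0,0,0.6],
  [0,0,0,0,0,0,0.6],
])

```text
t: 11.52
ee_pos: [0.5467, 0.0279, 0.4005]
eef_rot: [0.557, 0.436, 0.558, -0.434]
ft_force: [0.3, 0.2, -0.6]
finger_gap: 0.0454
```

Run:
```python
from h import *
b=np.load('b.npy')
im=snapshot('wrist');cv2.imwrite('pics/w6.png',im)
im2=snapshot('top');cv2.imwrite('pics/t6.png',cv2.resize(im2[60:260,180:440],None,fx=3,fy=3))
im=snapshot('scene');cv2.imwrite('pics/s6.png',cv2.resize(im[150:280,270:430],None,fx=4,fy=4))
print(sense()['ft_force'],sense()['finger_gap'])
plan(b2w(b,[[-.085,0,.316]])[0],b[2])
```

```text
[ 0.73714745 -0.60170099  0.14924053] 0.053993287739333616
now [0.5468 0.0273 0.4   ] rv [-0.    -0.003 -0.   ] deg 0.2 shift in cur tool [84.  -0.2 -1.1] shift in target tool [84.  -0.1 -1.3]
```

View pics/w6.png

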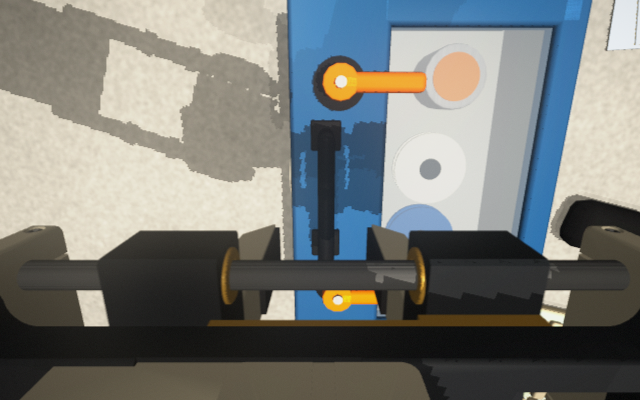

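View pics/t6.png

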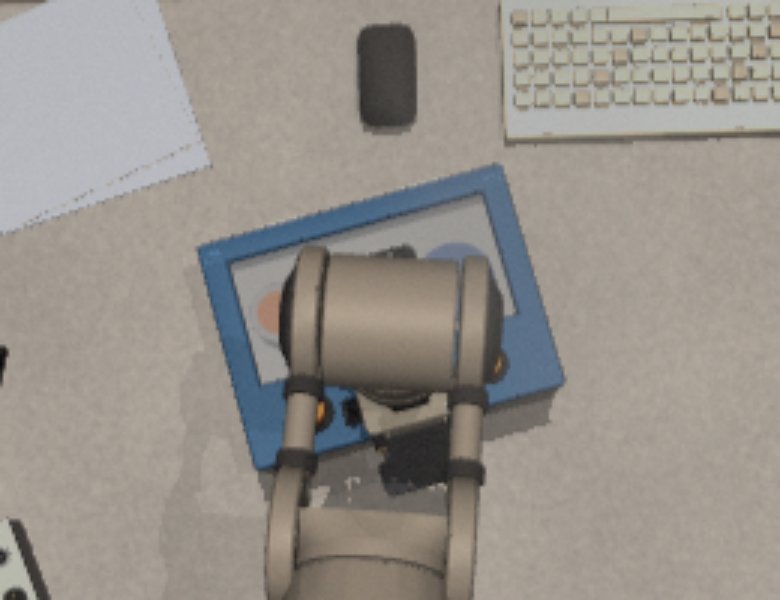

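View pics/s6.png

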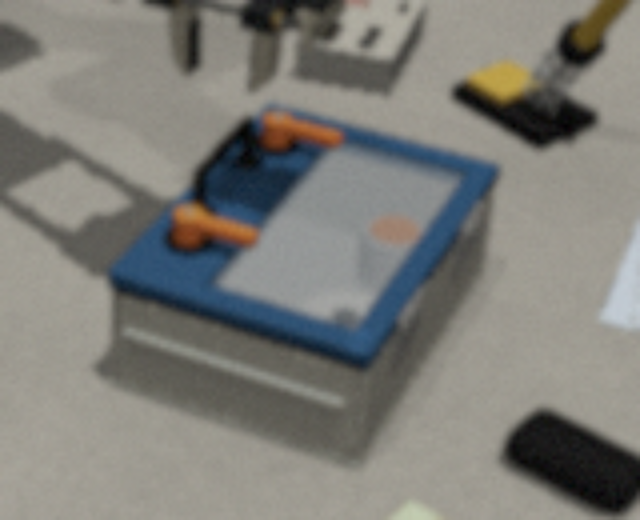

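>>> step_arm([
  [0,0,0,30,0,0,0.6],
  [0,0,0,30,0,-1,0.6],
  [0,0,0,26,0,0,0.6],
  [0,0,0,0,0,0,0.3],
  [0,0,0,0,0,0,0.15],
  [0,0,0,0,0,0,0.05],
  [0,0,0,0,0,0,0.0],
  [0,0,0,0,0,0,0.0],
  [0,0,0,0,0,0,0.0],
  [0,0,0,0,0,0,0.0],
], grip_force=50)

```text
t: 12.92
ee_pos: [0.5475, 0.0297, 0.3149]
eef_rot: [0.558, 0.437, 0.557, -0.432]
ft_force: [9.4, 2.9, -4.2]
finger_gap: 0.0102
```

Run:
```python
from h import *
b=np.load('b.npy')
im=snapshot('wrist');cv2.imwrite('pics/w7.png',im)
print(sense()['ft_force'],sense()['torque'],sense()['finger_gap'])
plan(b2w(b,[[-.085,0,.316]])[0],b[2])
p0=np.zeros(2)
for f in np.arange(0,.141,.02):
    s,c=np.sin(f),np.cos(f); print(round(f,2),'boxdx,dz',np.round([-195*c+58*s+195,195*s+58*c-58],1),
    'tcp with tilt',np.round([-195*c+217*s+195,195*s+217*c-217],1))
```

```text
[ 8.76642692  3.26048025 -3.72487025] [ 0.37723893 -1.3785551  -0.02927597] 0.01026694286800856
now [0.5475 0.0297 0.315 ] rv [ 0.001 -0.002 -0.007] deg 0.4 shift in cur tool [-1.  -1.4  0.9] shift in target tool [-1.  -1.4  0.9]
0.0 boxdx,dz [0. 0.] tcp with tilt [0. 0.]
0.02 boxdx,dz [1.2 3.9] tcp with tilt [4.4 3.9]
0.04 boxdx,dz [2.5 7.8] tcp with tilt [8.8 7.6]
0.06 boxdx,dz [ 3.8 11.6] tcp with tilt [13.4 11.3]
0.08 boxdx,dz [ 5.3 15.4] tcp with tilt [18.  14.9]
0.1 boxdx,dz [ 6.8 19.2] tcp with tilt [22.6 18.4]
0.12 boxdx,dz [ 8.3 22.9] tcp with tilt [27.4 21.8]
0.14 boxdx,dz [10.  26.6] tcp with tilt [32.2 25.1]
```

View pics/w7.png

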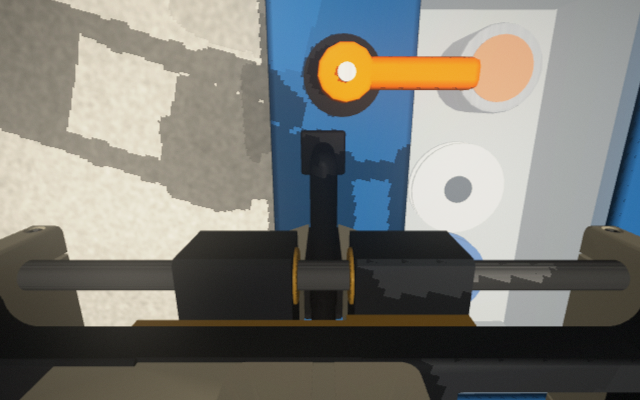

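>>> step_arm([
  [0,0,0,-1,0.8,0,0],
  [0,0,0,-1,0.8,0,0],
  [0,0,0,-1,0.3,0,0],
  [0,0,0,-1,0.3,0,0],
  [0,0,0,-1,0.3,0,0],
  [0,0,0,-1,0.3,0,0],
  [0,0,0,0,0,0,0],
])

```text
t: 13.85
ee_pos: [0.5493, 0.03, 0.3168]
eef_rot: [0.556, 0.436, 0.559, -0.434]
ft_force: [11.2, 0.1, -26.1]
finger_gap: 0.0102
```

Run:
```python
from h import *
print(sense())
```

```text
{'t': 13.85, 'joint_positions': array([-0.08568697,  0.47170538,  1.58029236,  0.00384424,  1.09171324,
       -0.33326091]), 'qd': array([-0.00044381, -0.00050536, -0.00148193,  0.00132641, -0.00018366,
       -0.00035716]), 'joint_torque': array([ 1.48552344e-01, -6.09941983e+01, -2.42942351e+01, -2.55096238e-01,
        3.55951108e+00,  9.80391662e-03]), 'ee_pos': array([0.54927517, 0.02997972, 0.31682518]), 'eef_rot': array([ 0.55623794,  0.43553596,  0.55880721, -0.4343297 ]), 'ft_force': array([ 11.16375864,   0.13485496, -26.06303762]), 'torque': array([ 0.01364534, -1.78433241,  0.03879399]), 'finger_gap': 0.010248311093564883}
```

Run:
```python
from h import *
im=snapshot('wrist');cv2.imwrite('pics/w8.png',im)
a=cv2.imread('pics/w7.png')
for m in(a,im):
    h=cv2.cvtColor(m,cv2.COLOR_BGR2HSV); k=(cv2.inRange(h,(5,150,120),(25,255,255)))[:130]
    y,x=np.nonzero(k); print(x.min(),x.max(),x.mean(),y.mean())
g=[cv2.cvtColor(m[:220],cv2.COLOR_BGR2GRAY).astype(np.float32) for m in(a,im)]
pts=cv2.goodFeaturesToTrack(g[0].astype(np.uint8),40,.05,12)
n,st,e=cv2.calcOpticalFlowPyrLK(g[0].astype(np.uint8),g[1].astype(np.uint8),pts,None)
for p,q,s in zip(pts[:,0],n[:,0],st): 
    if s: print(p,np.round(q-p,1))
im=snapshot('scene');cv2.imwrite('pics/s8.png',cv2.resize(im[150:280,270:430],None,fx=4,fy=4))
print(sense()['ft_force'],sense()['ee_pos'])
```

```text
317 480 392.262962337443 72.09660530315826
317 479 391.8660075008524 72.48806682577566
[415.  91.] [-0.2  0.4]
[418.  55.] [-0.2  0.5]
[237.  92.] [ 2.7 -0.9]
[249. 209.] [3.4 0. ]
[215.  83.] [2.7 1.7]
[80. 33.] [6.4 1. ]
[259. 101.] [0.1 2.8]
[76. 65.] [ 6.3 -0.3]
[159. 159.] [4.3 0.2]
[161. 117.] [3.9 0.2]
[188.  74.] [-4.3  2.5]
[165. 187.] [4.  0.2]
[260.  49.] [1. 2.]
[ 88. 161.] [ 1.9 -2.5]
[182.  43.] [5.  1.7]
[257.  64.] [0.5 0.1]
[107.  47.] [8.8 2.6]
[172. 197.] [ 3.6 -0.3]
[69.  5.] [5.9 1.8]
[258.   2.] [0.8 1.5]
[167.  40.] [5.2 1.9]
[201.  49.] [4.1 1.6]
[164.  69.] [6.3 1.8]
[266. 200.] [0.3 0. ]
[139. 177.] [5.4 0.2]
[143.  58.] [9.9 2.8]
[338.  79.] [-0.1  0.5]
[172. 102.] [4.1 5.4]
[111.  19.] [8.3 2.3]
[148.  34.] [9.7 3.2]
[ 92. 138.] [7.6 0.5]
[161. 144.] [3.9 3.3]
[121.  53.] [6.6 1.8]
[259.  25.] [0.8 3.9]
[110. 145.] [4.6 0.3]
[159. 132.] [ 3.1 -4.3]
[99. 15.] [9.8 3. ]
[225. 211.] [ 2.7 -0.4]
[ 67. 130.] [6.2 0.4]
[ 12.25496931   1.21165532 -26.97177841] [0.54925754 0.02995818 0.31683458]
```

View pics/w8.png

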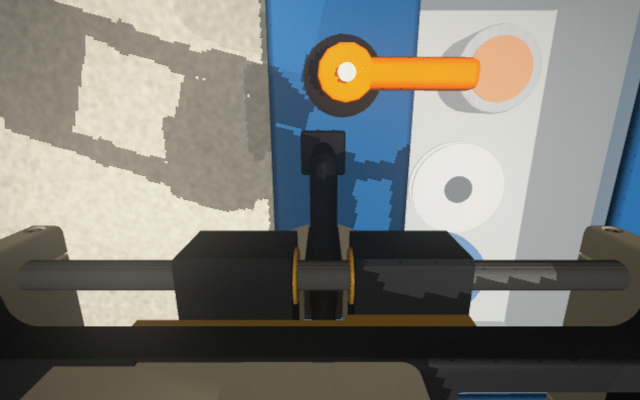

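View pics/s8.png

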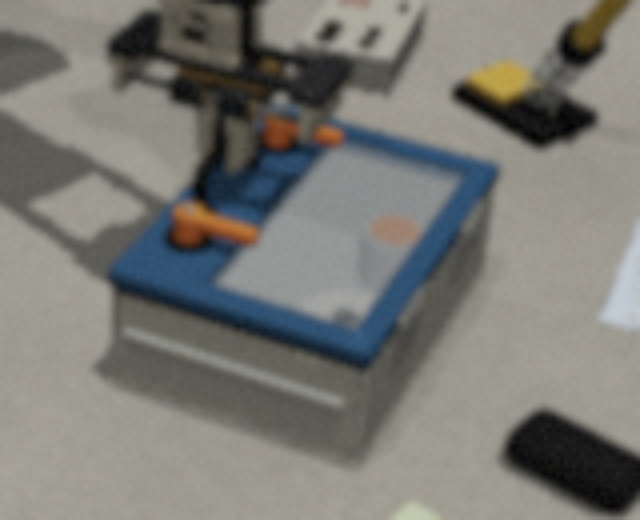

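>>> step_arm([
  [0,0,0,0,1,0,0],
  [0,0,0,0,1,0,0],
  [0,0,0,0,0,0,0],
  [0,0,0,0,0,0,0],
], grip_force=60)

```text
t: 14.45
ee_pos: [0.55, 0.0301, 0.3169]
eef_rot: [0.555, 0.434, 0.56, -0.435]
ft_force: [5.9, -2.0, -26.9]
finger_gap: 0.0105
```

Run:
```python
from h import *
b=np.load('b.npy')
im=snapshot('top');cv2.imwrite('pics/t9.png',cv2.resize(im[60:260,180:440],None,fx=3,fy=3))
s=sense();print(s['ft_force'],s['torque'],s['ee_pos'],s['finger_gap'],s['joint_positions'],s['joint_torque'])
g=s['ee_pos']+rot(s['eef_rot']).apply([.159,0,0]);print('grasp rel bar nominal (box x,y,z mm)',R.from_euler('z',-b[2]).apply(g-b2w(b,[[-.085,0,.157]])[0])*1e3)
```

```text
[  5.3635861   -2.29940107 -27.05406445] [-0.55766081 -0.80815835 -0.03879956] [0.55001617 0.03014749 0.316872  ] 0.010555779454626501 [-0.08496966  0.4738956   1.57635796  0.00254385  1.09763784 -0.33204784] [ 1.58098128e+00 -6.16287589e+01 -2.75196201e+01  6.76809009e-01
  1.75732512e+00  6.84486949e-03]
grasp rel bar nominal (box x,y,z mm) [3.08194922 1.36950272 0.87555832]
```

Run:
```python
from h import *
b=np.load('b.npy')
im=snapshot('scene');c=calibration('scene')
big=cv2.resize(im[180:225,285:365],None,fx=10,fy=10,interpolation=cv2.INTER_CUBIC)
P=lambda p:tuple(int(v) for v in (proj(c,b2w(b,[p]))[0]-[285,180]+.5)*10)
for sg in(1,-1):
  for t,col in((1.57,(0,255,0)),(1.25,(255,255,0)),(1.0,(0,0,255))):
    a=P([-.073,sg*.085,.145]);e=P([-.073+.06*np.sin(t),sg*(.085+.06*np.cos(t)),.145]);cv2.line(big,a,e,col,1)
for p in ([-.11,-.15,.117],[.11,-.15,.117],[.11,.15,.117],[-.11,.15,.117],[-.11,-.15,.099],[.11,-.15,.099]): cv2.circle(big,P(p),4,(0,0,255),2)
cv2.imwrite('pics/s9.png',big)
```

View pics/s9.png

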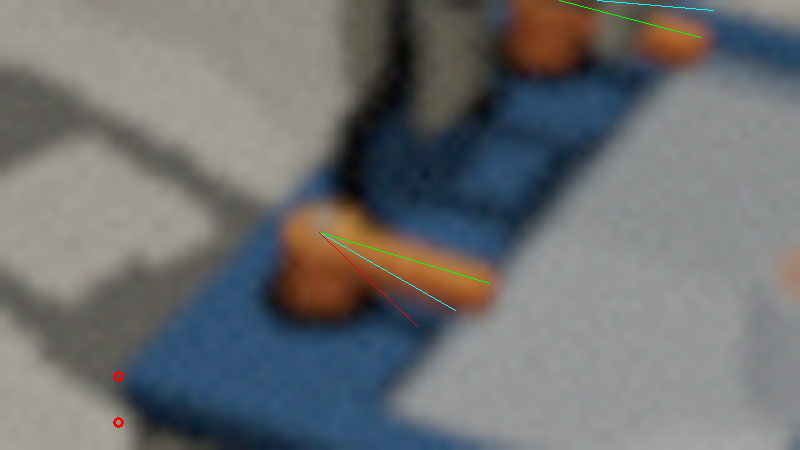

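>>> step_arm([
  [0,0,-0.005,-1,1.1,0,0],
  [0,0,-0.005,-1,1.1,0,0],
  [0,0,0,0,0,0,0],
])

```text
t: 14.92
ee_pos: [0.5523, 0.0307, 0.3192]
eef_rot: [0.553, 0.432, 0.562, -0.438]
ft_force: [2.9, -2.1, -16.9]
finger_gap: 0.0103
```

```bash
cat > st.py <<'E'
from h import *
b=np.load('b.npy')
s=sense();print(s['t'],s['ft_force'],s['torque'],s['finger_gap'])
C=rot(s['eef_rot']);g=s['ee_pos']+C.apply([.159,0,0]);print('grasp rel bar nominal (box x,y,z mm)',R.from_euler('z',-b[2]).apply(g-b2w(b,[[-.085,0,.157]])[0])*1e3)
plan(s['ee_pos'],b[2])
E
python3 st.py
```

```text
14.925 [  2.93119028  -2.14425761 -16.89966916] [-0.45085362 -0.44804588  0.02153038] 0.010268628355548337
grasp rel bar nominal (box x,y,z mm) [3.83399414 1.34844767 3.1958629 ]
now [0.5523 0.0307 0.3192] rv [ 0.001 -0.004  0.015] deg 0.9 shift in cur tool [0. 0. 0.] shift in target tool [0. 0. 0.]
```

>>> step_arm([
  [0,0,-0.005,-1,1.1,0,0],
  [0,0,-0.005,-1,1.1,0,0],
  [0,0,-0.005,-1,1.1,0,0],
  [0,0,-0.005,-1,1.1,0,0],
  [0,0,-0.005,-1,1.1,0,0],
  [0,0,-0.005,-1,1.1,0,0],
  [0,0,-0.005,-1,1.1,0,0],
  [0,0,-0.005,-1,1.1,0,0],
  [0,0,0,0,0,0,0],
])

```text
t: 16.05
ee_pos: [0.5615, 0.0332, 0.3302]
eef_rot: [0.546, 0.421, 0.569, -0.448]
ft_force: [-0.6, -2.0, -5.6]
finger_gap: 0.0104
```

```bash
python3 st.py
```

```text
16.05 [-0.59833287 -2.04289556 -5.6376776 ] [-0.39815984  0.43359034  0.019606  ] 0.01039985980351315
grasp rel bar nominal (box x,y,z mm) [ 7.84426018  1.32559382 14.43165834]
now [0.5615 0.0332 0.3302] rv [ 0.001 -0.003  0.05 ] deg 2.9 shift in cur tool [0. 0. 0.] shift in target tool [0. 0. 0.]
```

>>> step_arm([
  [0,0,-0.005,-1,1.1,0,0],
  [0,0,-0.005,-1,1.1,0,0],
  [0,0,-0.005,-1,1.1,0,0],
  [0,0,-0.005,-1,1.1,0,0],
  [0,0,-0.005,-1,1.1,0,0],
  [0,0,-0.005,-1,1.1,0,0],
  [0,0,-0.005,-1,1.1,0,0],
  [0,0,-0.005,-1,1.1,0,0],
  [0,0,-0.005,-1,1.1,0,0],
  [0,0,-0.005,-1,1.1,0,0],
  [0,0,-0.005,-1,1.1,0,0],
  [0,0,0,0,0,0,0],
  [0,0,0,0,0,0,0],
  [0,0,0,0,0,0,0],
])

```text
t: 17.8
ee_pos: [0.5741, 0.0363, 0.3403]
eef_rot: [0.533, 0.406, 0.58, -0.463]
ft_force: [0.7, -0.8, -5.8]
finger_gap: 0.0103
```

```bash
python3 st.py
python3 - <<'E'
from h import *
b=np.load('b.npy')
im=snapshot('wrist');cv2.imwrite('pics/w10.png',im)
im=snapshot('scene');c=calibration('scene')
big=cv2.resize(im[170:245,285:405],None,fx=6.6,fy=6.6,interpolation=cv2.INTER_CUBIC)
P=lambda p:tuple(int(v) for v in (proj(c,b2w(b,[p]))[0]-[285,170]+.5)*6.6)
for f,col in((0,(0,0,255)),(.09,(255,255,0)),(.135,(0,255,0)),(.205,(255,0,255))):
  s,k=np.sin(f),np.cos(f)
  for y in(-.15,):
   for x,z in((-.22,.018),(-.22,0)):
    cv2.circle(big,P([.11+x*k+z*s,y,.099-x*s+z*k]),3,col,-1)
cv2.imwrite('pics/s10.png',big)
E
```

```text
17.8 [ 0.69881125 -0.77352746 -5.77415911] [-0.08827048 -0.05351869  0.0293901 ] 0.010301438413611044
grasp rel bar nominal (box x,y,z mm) [12.25982838  1.30192224 25.13203382]
now [0.5741 0.0363 0.3403] rv [ 0.001 -0.003  0.104] deg 6.0 shift in cur tool [0. 0. 0.] shift in target tool [0. 0. 0.]
```

View pics/s10.png

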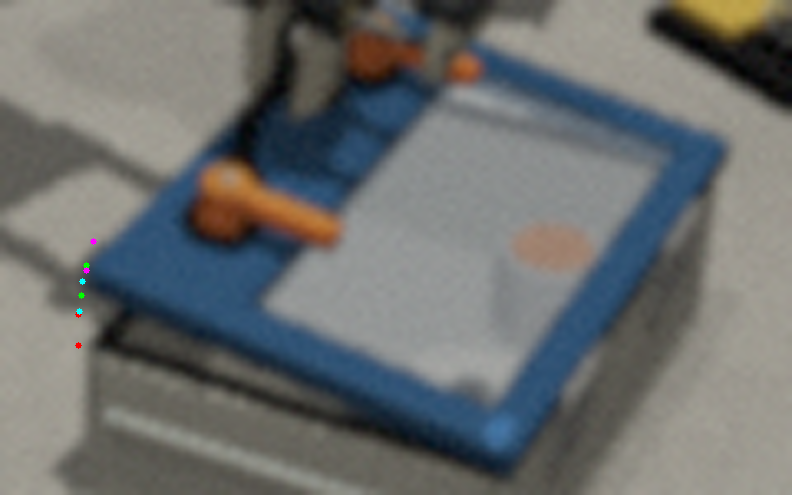

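View pics/w10.png

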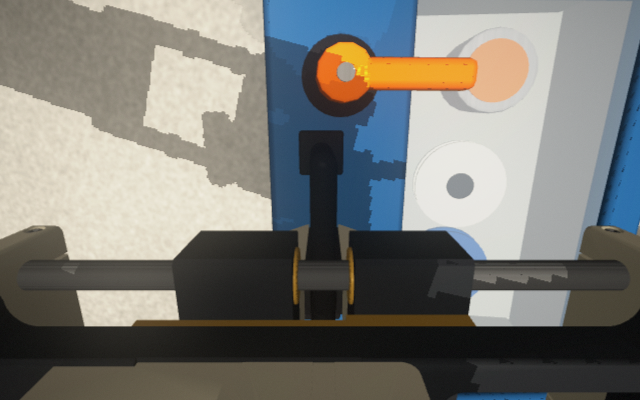

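Run:
```python
from station import *
import numpy as np
im=snapshot('top');import cv2;cv2.imwrite('pics/tend.png',im)
for t in("reel","tester","ironstand","knife"): print(t,boxes_of('top',t)[:1])
print(np.abs(sense()['qd']).max(),sense()['t']);print(job_done())
```

```text
reel []
tester [{'rect': [167.4, 259.6, 62.3, 49.9], 'conf': 0.57}]
ironstand [{'rect': [163.9, 178.2, 38.6, 79.3], 'conf': 0.64}]
knife [{'rect': [482.8, 174.9, 44.8, 44.2], 'conf': 0.7}]
0.0014659509158865996 18.15
the job is handed in; nothing more can be done
None
```

I opened both latch levers, eased the lid off its seal by the handle, and handed the job in at 18.15 s with the gripper still holding the lid.

**Final checks**
- **Opening:** the handle bar was about 25–26 mm up by arm position. That puts the lid at about 0.13 rad, or about 29 mm at the front edge. The scene picture agrees.
- **Hold:** the arm was still, with joint speeds below 0.002 rad/s. The fingers were on the bar with 60 N of grip and carried about 6 N.
- **Latches:** both levers looked fully open, close to a quarter turn, in the pictures. I have no direct joint reading for them.
- **Bystanders:** the tester, iron stand and knife showed up within about 2 pixels of where they started. The network did not find the reel in the last top picture, so its position was not confirmed. The arm never went near it.

**Where it disagreed**
- **Break force:** the wrist read about 27 N before the seal let go, not the stated 13–15 N. It gave way smoothly once I tilted the tool along with the lid, and the lid did not jump.
- **Finger opening:** it read 10.3 mm on the 12 mm bar.

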